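# Open the cover of a board-test fixture past a catch that may be caught

## Task

Take the bar handle of the test fixture's hinged cover and tug it up first, without having worked the release, to learn whether the hidden catch is holding it. Only if it is caught, let the cover back down and slide the black release tab on the housing beside it fully away from the cover (leave the tab alone if the cover comes up freely); then lift the cover open to at least 40 degrees and finish while still holding it open with the gripper, since it falls shut if let go. Do not force the cover past the catch, and do not shift the other things on the table.

Things in the scene. Friction and masses are not known exactly. Their poses are not given: they have to be found in the camera images.
- fixture: Board-test fixture, bolted down: dark foot plate 260 x 300 x 10 mm, on it an aluminium box 220 x 170 mm with a hinged, windowed cover, and on its +y side a grey catch housing 52 (x) by 54 (y) mm, top 62 mm above the table. Origin: on the table under the middle of the aluminium box; -x is its front (handle side), +y the housing side, z up.
- cover (a joint): Opening angle of the cover, rad: 0 shut, 1.4 at its stop, grows as the handle rises. Cover 0.3 to 0.5 kg; 1 to 3 N at the bar lifts it; it falls shut when let go. If the catch holds it, it has play: it rises freely to about 0.05 rad (10 to 16 mm at the bar), then stops hard; if not, it goes on rising freely.
- cover_bar (a point): Middle of the cover's handle: round steel bar 12 mm thick, 90 mm long, along the fixture's y, 50 mm clear ahead of the cover's and box's front, 56 mm above the table when shut, 272 mm from the hinge line. Pinched from above with fingers closing along the fixture's x, it turns in the grip as the cover opens. Moves with the cover.
- cover_hinge (a point): Middle of the hinge line (along the fixture's y), fixed to the fixture at the back of the cover: 112 mm behind (+x of) the fixture's origin, 56 mm above the table. The cover is 12 mm thick, its upper face 62 mm above the table when shut.
- release_tab (a point): Middle of the release tab, a black ribbed block on the grey housing's top: 26 (fixture x) by 12 (fixture y) by 20 mm tall, foot 64 mm and top 84 mm above the table, this point 74 mm. It slides 14 mm towards the fixture's +y, away from the cover. Pinch it from above with the fingers closing along the fixture's y.
- release (a joint): Travel of the release tab in m: 0 at rest, 0.014 fully slid (towards the fixture's +y). A light spring returns it towards 0 when let go; moving it takes up to 6 N. Past about half its travel it throws a caught bolt back; the bolt then stays back.
- bolt_nose (a point): Tip of the catch's steel bolt, 18 mm wide, hidden inside the housing and under the cover's ear. An over-centre spring keeps it in one of two places: thrown out, caught (y about +0.0915 in the fixture's frame) or drawn back, free (y about +0.1055). It cannot be reached or told from outside.
- spool: Solder spool standing on the table, 54 mm across, 40 mm high; bystander. Origin under its centre.
- cutters: Side cutters with blue handles lying flat, 46 x 132 x 11 mm; bystander. Origin under the centre.
- tape: Tape measure, 34 x 77 x 60 mm; bystander. Origin under the centre.
- driver: Small screwdriver lying, 18 x 155 x 20 mm; bystander. Origin under the centre.
- cup: Tin cup, 76 mm across, 85 mm high; bystander. Origin under its centre.
- roll: Roll of tape lying flat, 86 mm across, 26 mm high; bystander. Origin under its centre.

How it is judged:
On the way:
1. the cover is tugged up by at least 0.03 rad (8 mm at the bar) before the catch has been released (value of joint cover above 0.03 rad and distance of bolt_nose from where it was at the start of the episode below 0.004 m and contact force between the fingers and cover above 0.5 N).
At the end, for the whole second after the job is handed in: The cover stands open at least 0.66 rad (38 degrees) and still, and the gripper's fingers carry the cover (more than 0.5 N) through the last second (value of joint cover above 0.66 rad and contact force between the fingers and cover above 0.5 N and velocity of joint cover between -0.1 and 0.1 rad/s); the arm keeps its last pose, push and grip.
It fails at once if the release tab is worked (more than 10 mm) although the catch was not holding the cover (value of joint release above 0.01 m and distance of bolt_nose from where it was at the start of the episode below 0.004 m).
It fails at once if the cover is forced past the thrown bolt (value of joint cover above 0.12 rad and y of bolt_nose in the frame of fixture below 0.0965 m).
It fails at once if a bystander is shifted by more than 20 mm (distance of any of spool, cutters, tape, driver, cup, roll from where it was at the start of the episode above 0.02 m).
It also fails if it takes over 58 s, if anything falls off the work surface, if the arm or the gripper's body presses on something with over 40 N, if the wrist force passes 120 N, or if a joint passes its speed limit or range.

## Robot

A 6-joint arm with a two-finger parallel gripper is mounted at the origin on a cart in front of the work surface, level with it; the furniture and walls round the work are solid. World frame = base frame: x ahead of the robot, y to its left, z up, the work surface at z = 0. Lengths are in m, angles in rad, forces in N, time in s.
With the tool pointing down it reaches from about 0.35 to 0.775 m from the base axis. Payload 5.5 kg.
Tool frame: the origin (TCP) lies at the very end of the fingers, on their centre line; the grasp point (between the pads) lies 19 mm behind it; z points along the fingers, y is the line along which they close (so a half turn about z gives the same grasp; the last joint's range is limited). The gripper opens to 85 mm and grips with 20 to 120 N. Pads are 22 mm wide; open, the fingers measure 114 mm over their backs; the gripper's body (76 mm by 85 mm) begins 54 mm behind the grasp point. The pads swing forward as they close: fully open they stand 13 mm farther back than shut.
Start: joints at [1.165, 0.313, 0.046, 1.304, 0, 1.431], TCP at [0.151, 0.555, 0.231] pointing down, gripper open.
Joint ranges: [-2.76, 2.76], [-0.86, 1.69], [-1.03, 1.26], [-2.2, 2.34], [-1.47, 1.5], [-3.14, 3.14]. Speed limits (rad/s): [2.57, 2.57, 3.14, 3.14, 3.14, 3.14].

## Interface

Orientations are given as a unit quaternion [w, x, y, z].
In Python, from workcell import get_state, read_camera, hand_in gives the robot as it stands.
- The arm moves only by the tool send_rows, never from a script. Its argument "increments" is a list of rows, each an object of numbers: "dx", "dy", "dz": the shift along the world's x, y, z in units of 25 mm (1.0 is 25 mm); "roll": the turn about the world's z in units of 8 degrees (1.0 is 8 degrees); "claw": the opening, from -1 (shut) to 1 (fully open). In form: [{"dx": .., "dy": .., "dz": .., "roll": .., "claw": ..}, ...]. A call has exactly 5 rows; each row is the pose to reach, as a shift and turn from the pose commanded when the call began; what a row does not reach only later rows make up. A row lasts 1/8 s, in which the tool goes at most 62.5 mm and 10.7 degrees, less where a joint would pass 70% of its speed; a pose out of reach is approached as far as the arm can. A call with a gripper value outside its range is refused whole. The fingers move at their own pace and stop on an object; "grip_force" is the grip in N (left out, the last holds). Time passes only in rows, so rows that repeat a pose let the fingers close, or fill a call up. It gives the time, the measured TCP pose, the force, the opening and the grip force at its end, in the units of the state.
- get_state(): the state, without advancing time (a new reading comes with each control period).
- read_camera(name): name is "scene" or "top" or "wrist"; returns a dict with "image" (480x640x3 uint8, blue, green, red), "fx", "fy", "cx", "cy" (pixels), "world_to_cam" (4x4, takes a point from world to camera coordinates). Camera axes: x right, y up, looking along -z (the intrinsics and any distortion apply to the point x, -y, -z); pixel columns grow to the right and rows downward; lengths in m; the calibration is good to about 2 mm. A picture is of the moment at which its call begins. There is no depth.
- hand_in(): hands the job in; it is judged then, once.
The state is a dict: "clock": time; "joint_pos": joint angles; "qvel": joint speeds; "tau": joint torques, N m; "tcp_pos": TCP position; "orientation": TCP orientation; "wrist_force": force on the tool from outside, world axes, zero at the start; "ft_torque": the same for the moment, N m; "finger_gap": finger opening in m; "grip_force": force on a finger pad.
Only numpy, scipy, OpenCV 4.12 (cv2) and the standard library are available. Lean on these libraries where they do the work, as an engineer would, in place of code of your own. Each camera call takes 0.05 s, during which the arm holds its last target. There are 200 camera calls.

## Working session

There is one attempt and no reset: what is moved stays moved. The work goes in short steps, Python scripts to look and compute and a tool call to move; the robot and the scene stay as the last step left them, time stands still between calls to the robot, and variables do not carry over. Pictures are saved under pics/ and viewed, at most 10 in all, crops included, and the job is handed in when it is done.

Besides the shell and the picture viewer there is one more tool, called as name([rows], argument=value, ...), one row to a line, values as JSON. send_rows: Moves the arm, as the interface text tells. Its arguments: {"type":"object","properties":{"increments":{"type":"array","items":{"type":"object","properties":{"dx":{"type":"number"},"dy":{"type":"number"},"dz":{"type":"number"},"roll":{"type":"number"},"claw":{"type":"number"}}}},"grip_force":{"type":"number"}},"required":["increments"]}

```bash
mkdir -p pics; cat > h.py <<'E'
import numpy as np, cv2
from workcell import get_state, read_camera, hand_in
def snap(n,f):
    c=read_camera(n); cv2.imwrite(f'pics/{f}.png',c['image']); np.savez(f'pics/{f}.npz',**c); return c
def ray(c,u,v):
    M=np.array(c['world_to_cam']); R=M[:3,:3]; o=-R.T@M[:3,3]
    d=R.T@np.array([(u-c['cx'])/c['fx'],-(v-c['cy'])/c['fy'],-1]); return o,d
def onz(c,u,v,z):
    o,d=ray(c,u,v); return o+d*(z-o[2])/d[2]
def proj(c,p):
    M=np.array(c['world_to_cam']); q=M[:3,:3]@np.array(p)+M[:3,3]
    return c['cx']+c['fx']*q[0]/-q[2], c['cy']-c['fy']*q[1]/-q[2]
E
python3 - <<'E'
from h import *
for n in ('top','scene'):
    c=snap(n,n+'0'); print(n,{k:(v if k!='image' else 0) for k,v in c.items()})
print(get_state())
E
```

```text
top {'image': 0, 'fx': 479.6784353456252, 'fy': 479.6784353456252, 'cx': 320.2743910928755, 'cy': 241.67694820102642, 'world_to_cam': array([[ 0.02997638, -0.99911775, -0.02941324, -0.26426693],
       [ 0.99726788,  0.02790737,  0.06839563, -0.50794812],
       [-0.06751444, -0.03138313,  0.9972246 , -0.90008269],
       [ 0.        ,  0.        ,  0.        ,  1.        ]])}
scene {'image': 0, 'fx': 513.9233262276947, 'fy': 513.9233262276947, 'cx': 318.6775848840811, 'cy': 234.12304880170777, 'world_to_cam': array([[ 0.55489878, -0.83177171, -0.0155938 , -0.48998869],
       [ 0.64386739,  0.41752179,  0.64117886, -0.25621381],
       [-0.52680368, -0.36582971,  0.76723302, -1.0034034 ],
       [ 0.        ,  0.        ,  0.        ,  1.        ]])}
{'clock': 0.1, 'joint_pos': array([1.16539046e+00, 3.13914131e-01, 4.51125848e-02, 1.30360131e+00,
       1.04652111e-05, 1.43118795e+00]), 'qvel': array([ 0.00124523, -0.00197579,  0.00298365,  0.00123053,  0.00176362,
        0.00060119]), 'tau': array([ 2.92649303e-03, -4.81724811e+01,  2.99243402e+01,  1.27429943e-02,
       -7.07322738e-05,  9.52997937e-06]), 'tcp_pos': array([0.15087384, 0.55439169, 0.23051257]), 'orientation': array([-2.21235211e-04,  1.32507839e-01,  9.91181632e-01, -7.72213422e-04]), 'wrist_force': array([-0.77583476,  0.17080547, -0.25325943]), 'ft_torque': array([ 0.04445014, -0.01332578, -0.04699392]), 'grip_force': 0.0, 'finger_gap': 0.08535055119526275}
```

View pics/top0.png

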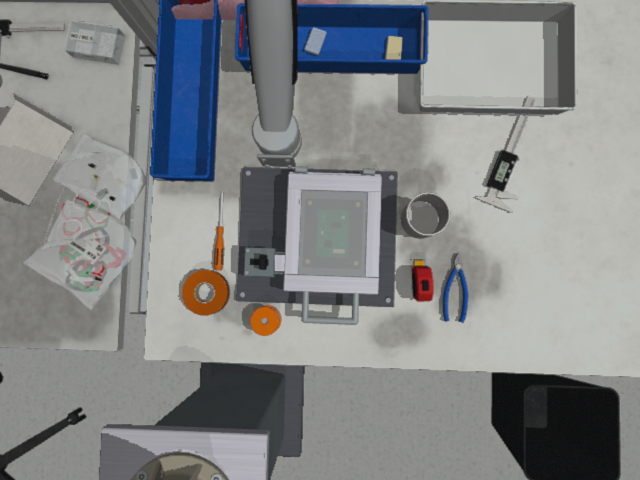

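View pics/scene0.png

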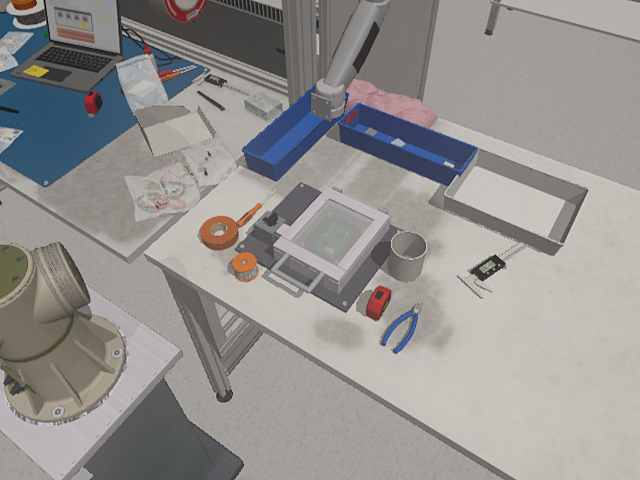

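The top view shows the cover with its bar around (330,320), the catch housing at (260,260), and the bystanders around them. The grey link ending near (278,150) isn't our arm, so it is a possible obstacle. Next I'll measure all of these.

```bash
python3 - <<'E'
from h import *
t=dict(np.load('pics/top0.npz'));s=dict(np.load('pics/scene0.npz'))
a=cv2.resize(t['image'][155:335,225:405],None,fx=3.3,fy=3.3,interpolation=cv2.INTER_CUBIC)
cv2.imwrite('pics/crop_t.png',a)
b=cv2.resize(s['image'][60:310,190:440],None,fx=2.4,fy=2.4,interpolation=cv2.INTER_CUBIC)
cv2.imwrite('pics/crop_s.png',b)
def tri(p,q):
    o1,d1=ray(t,*p);o2,d2=ray(s,*q)
    k=np.linalg.lstsq(np.c_[d1,-d2],o2-o1,rcond=None)[0]
    A=o1+d1*k[0];B=o2+d2*k[1];return (A+B)/2,np.linalg.norm(A-B)
print('link end',tri((278,160),(328,115)))
for n,p in dict(tl=(241,169),tr=(397,171),br=(394,305),bl=(237,300)).items(): print(n,onz(t,*p,.01))
for n,p,z in (('bar',(330,321),.056),('tab',(260,262),.084),('spool',(265,320),.04),('cup',(427,214),.085),('roll',(205,292),.026)): print(n,onz(t,*p,z))
E
```

```text
link end (array([ 0.60851916, -0.20332946,  0.29139076]), np.float64(0.012716756845501085))
tl [ 0.65269686 -0.09116142  0.01      ]
tr [ 0.65587567 -0.39273329  0.01      ]
br [ 0.3998514  -0.39198741  0.01      ]
bl [ 0.39982841 -0.09395685  0.01      ]
bar [ 0.3704043 -0.2725019  0.056    ]
tab [ 0.47184637 -0.14672365  0.084     ]
spool [ 0.36677578 -0.15316242  0.04      ]
cup [ 0.56432357 -0.43706502  0.085     ]
roll [ 0.41378968 -0.03614522  0.026     ]
```

View pics/crop_t.png

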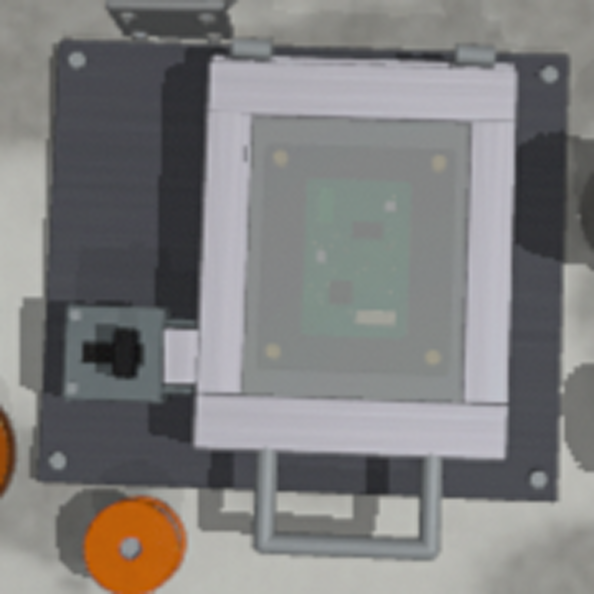

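View pics/crop_s.png

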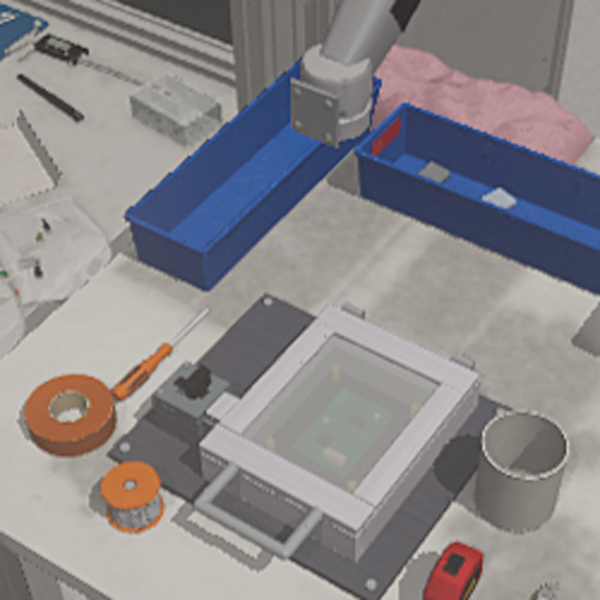

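```bash
python3 - <<'E'
from h import *
t=dict(np.load('pics/top0.npz'));s=dict(np.load('pics/scene0.npz'))
C=lambda x,y:(225+x/3.3-.35,155+y/3.3-.35)
S=lambda x,y:(190+x/2.4-.3,60+y/2.4-.3)
P={n:onz(t,*C(*p),.01)[:2] for n,p in dict(tl=(62,40),tr=(568,55),br=(556,500),bl=(38,480)).items()}
print(P); yaw=lambda a,b:np.degrees(np.arctan2(*(P[a]-P[b])[::-1]))
print('yaw',yaw('tl','bl'),yaw('tr','br'),yaw('tl','tr')-90,yaw('bl','br')-90)
e=[onz(t,*C(*p),.056)[:2] for p in((258,547),(438,552))];print('bar ends',e,np.degrees(np.arctan2(*(e[0]-e[1])[::-1]))-90,sum(e)/2)
k=[onz(t,*C(*p),.062)[:2] for p in((212,57),(517,63),(505,459),(195,450))]
print('cover',k,[np.degrees(np.arctan2(*(a-b)[::-1])) for a,b in((k[0],k[3]),(k[1],k[2]),(k[0],k[1]),(k[3],k[2]))])
g=t['image'].max(2);m=((g<45)*255).astype(np.uint8);m[:]=m*1
x0,y0,x1,y1=246,248,272,277
ys,xs=np.nonzero(m[y0:y1,x0:x1]);print('tab px',xs.min()+x0,xs.max()+x0,ys.min()+y0,ys.max()+y0)
for r in range(y0,y1): print(''.join('#' if v<30 else '+' if v<50 else '.' for v in g[r,x0:x1]))
print('cam',ray(t,0,0)[0])
# housing top corners z=.062
print('housing',[onz(t,*C(*p),.062)[:2] for p in((68,308),(165,308),(160,400),(65,396))])
def tri(p,q):
    o1,d1=ray(t,*p);o2,d2=ray(s,*q)
    k=np.linalg.lstsq(np.c_[d1,-d2],o2-o1,rcond=None)[0]
    A=o1+d1*k[0];B=o2+d2*k[1];return (A+B)/2,np.linalg.norm(A-B)
print('bar tri',tri(C(258,547),S(200,506)),tri(C(438,552),S(285,552)))
for p,q in (((118,32),(292,78)),((222,38),(335,90))):print('link',tri(C(*p),S(*q)))
E
```

```text
{'tl': array([ 0.65718908, -0.09573846]), 'tr': array([ 0.65524911, -0.39230729]), 'br': array([ 0.39761696, -0.39040571]), 'bl': array([ 0.39958006, -0.09236605])}
yaw -0.7500287496430696 -0.4228922224016441 -0.3747884291917103 -0.3773840966681661
bar ends [array([ 0.36985764, -0.22367258]), array([ 0.3703752 , -0.32155026])] 0.30296935674005 [ 0.37011642 -0.27261142]
cover [array([ 0.63804506, -0.18986228]), array([ 0.6386796 , -0.35799219]), array([ 0.42193712, -0.35614701]), array([ 0.42156959, -0.18805756])] [np.float64(-0.4776525102043678), np.float64(-0.48775985508885117), np.float64(90.21623895355357), np.float64(90.1252797419289)]
tab px 250 267 255 268
..........................
..........................
..........................
..........................
..........................
..........................
..........................
..............++++++......
.............++#+++#+.....
.............++#+++#+.....
.............+#++++#+.....
.....++++#+++#+++++##.....
....+#++######+++++##+....
....++++######+++++##+....
....+++#######++++###+....
....++#+######+++++##+..
[... 196 characters left out ...]
......................
..........................
..........................
..........................
..........................
..........................
cam [ 0.45371353 -0.2781057   0.92455309]
housing [array([ 0.49687502, -0.11552141]), array([ 0.49838873, -0.16887307]), array([ 0.44809941, -0.16797333]), array([ 0.44871211, -0.11583633])]
bar tri (array([ 0.37101784, -0.22536258,  0.05520556]), np.float64(0.004245123064615944)) (array([ 0.37017818, -0.3201669 ,  0.06207638]), np.float64(0.0026632463655751806))
link (array([ 0.58565042, -0.18606813,  0.35199068]), np.float64(0.0037647035783422603))
link (array([ 0.58402782, -0.22601305,  0.3566703 ]), np.float64(0.006382375208183315))
```

send_rows([
  {"dx": 1.7, "dy": -0.8, "dz": 0, "roll": -0.7, "claw": 0.2},
  {"dx": 3.4, "dy": -1.7, "dz": 0, "roll": -1.4, "claw": 0.2},
  {"dx": 5.1, "dy": -2.6, "dz": 0, "roll": -2.1, "claw": 0.2},
  {"dx": 6.7, "dy": -3.5, "dz": 0, "roll": -2.8, "claw": 0.2},
  {"dx": 8.1, "dy": -4.4, "dz": 0, "roll": -3.5, "claw": 0.2},
], grip_force=40)

```text
clock: 0.72
tcp_pos: [0.3548, 0.4437, 0.2308]
orientation: [-0.0, 0.37, 0.929, -0.0]
wrist_force: [0.1, -0.4, 0.4]
finger_gap: 0.0515
grip_force: 0.0
```

send_rows([
  {"dx": 1.2, "dy": -1.7, "dz": 0, "roll": -0.6, "claw": 0.2},
  {"dx": 2.4, "dy": -3.4, "dz": 0, "roll": -1.2, "claw": 0.2},
  {"dx": 3.6, "dy": -5.1, "dz": 0, "roll": -1.8, "claw": 0.2},
  {"dx": 4.6, "dy": -6.7, "dz": 0, "roll": -2.4, "claw": 0.2},
  {"dx": 5.6, "dy": -8.3, "dz": 0, "roll": -3.0, "claw": 0.2},
])

```text
clock: 1.35
tcp_pos: [0.494, 0.2358, 0.2309]
orientation: [-0.0, 0.555, 0.832, -0.0]
wrist_force: [0.2, 0.2, 0.2]
finger_gap: 0.0511
grip_force: 0.0
```

send_rows([
  {"dx": 0.4, "dy": -2.0, "dz": 0, "roll": -0.6, "claw": 0.2},
  {"dx": 0.7, "dy": -4.0, "dz": 0, "roll": -1.2, "claw": 0.2},
  {"dx": 0.9, "dy": -6.0, "dz": 0, "roll": -1.8, "claw": 0.2},
  {"dx": 0.8, "dy": -8.0, "dz": 0, "roll": -2.4, "claw": 0.2},
  {"dx": 0.6, "dy": -10.0, "dz": 0, "roll": -2.9, "claw": 0.2},
])

```text
clock: 1.98
tcp_pos: [0.5082, -0.0143, 0.2309]
orientation: [-0.0, 0.711, 0.704, -0.0]
wrist_force: [0.6, -0.1, 0.0]
finger_gap: 0.051
grip_force: 0.0
```

send_rows([
  {"dx": -1.0, "dy": -2.0, "dz": 0, "roll": 0, "claw": 0.2},
  {"dx": -2.2, "dy": -4.0, "dz": 0, "roll": 0, "claw": 0.2},
  {"dx": -3.5, "dy": -6.0, "dz": 0, "roll": 0, "claw": 0.2},
  {"dx": -4.6, "dy": -8.0, "dz": 0, "roll": 0, "claw": 0.2},
  {"dx": -5.5, "dy": -10.0, "dz": 0, "roll": 0, "claw": 0.2},
])

```text
clock: 2.6
tcp_pos: [0.3696, -0.2638, 0.2312]
orientation: [-0.0, 0.71, 0.704, 0.0]
wrist_force: [0.2, -0.5, 1.7]
finger_gap: 0.0511
grip_force: 0.0
```

send_rows([
  {"dx": 0, "dy": -0.35, "dz": -2.0, "roll": 0, "claw": 0.2},
  {"dx": 0, "dy": -0.35, "dz": -4.0, "roll": 0, "claw": 0.2},
  {"dx": 0, "dy": -0.35, "dz": -5.5, "roll": 0, "claw": 0.2},
  {"dx": 0, "dy": -0.35, "dz": -6.8, "roll": 0, "claw": 0.2},
  {"dx": 0, "dy": -0.35, "dz": -7.7, "roll": 0, "claw": 0.2},
])

```text
clock: 3.22
tcp_pos: [0.3701, -0.2705, 0.037]
orientation: [-0.001, 0.71, 0.704, 0.0]
wrist_force: [0.1, -0.2, -0.5]
finger_gap: 0.051
grip_force: 0.0
```

```bash
python3 - <<'E'
from h import *
s=snap('scene','scene1'); 
cv2.imwrite('pics/s1.png',cv2.resize(s['image'][110:310,190:440],None,fx=3,fy=3))
print(get_state()['tcp_pos'],get_state()['wrist_force'])
E
```

```text
[ 0.36901685 -0.26940646  0.0348586 ] [-0.74927816  0.86338526 -1.20298477]
```

View pics/s1.png

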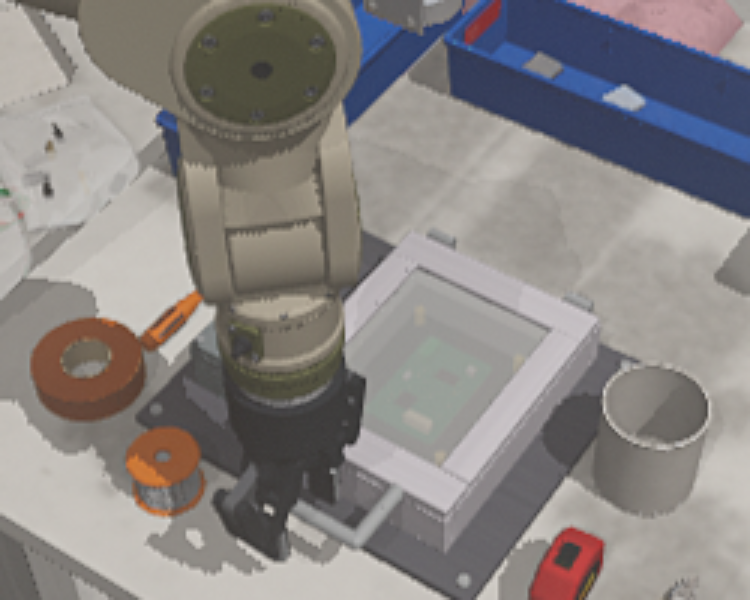

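The fingers straddle the bar (middle about (300,510) in the crop), clear of the spool and cover. Close on the bar.

send_rows([
  {"dx": 0, "dy": 0, "dz": 0, "roll": 0, "claw": -0.4},
  {"dx": 0, "dy": 0, "dz": 0, "roll": 0, "claw": -0.9},
  {"dx": 0, "dy": 0, "dz": 0, "roll": 0, "claw": -0.9},
  {"dx": 0, "dy": 0, "dz": 0, "roll": 0, "claw": -0.9},
  {"dx": 0, "dy": 0, "dz": 0, "roll": 0, "claw": -0.9},
], grip_force=35)

```text
clock: 3.9
tcp_pos: [0.3722, -0.2721, 0.0399]
orientation: [0.001, 0.71, 0.705, 0.0]
wrist_force: [1.3, 1.3, 6.0]
finger_gap: 0.0104
grip_force: 34.6
```

send_rows([
  {"dx": 0, "dy": 0, "dz": 0.08, "roll": 0, "claw": -0.9},
  {"dx": 0, "dy": 0, "dz": 0.16, "roll": 0, "claw": -0.9},
  {"dx": 0, "dy": 0, "dz": 0.24, "roll": 0, "claw": -0.9},
  {"dx": 0, "dy": 0, "dz": 0.32, "roll": 0, "claw": -0.9},
  {"dx": 0, "dy": 0, "dz": 0.4, "roll": 0, "claw": -0.9},
])

```text
clock: 4.53
tcp_pos: [0.3722, -0.2721, 0.0491]
orientation: [0.001, 0.71, 0.705, 0.0]
wrist_force: [6.3, -1.2, -3.4]
finger_gap: 0.0106
grip_force: 34.1
```

```bash
python3 - <<'E'
from h import *
print(get_state()['tcp_pos'],get_state()['wrist_force'],get_state()['tau'])
E
```

```text
[ 0.3722026  -0.27206415  0.04905412] [ 6.28952362 -1.24470069 -3.4307168 ] [-1.40437212e+00 -3.83838379e+01  2.17204285e+01  1.90223828e+00
 -9.88736451e-01 -6.70133377e-03]
```

send_rows([
  {"dx": 0, "dy": 0, "dz": 0.04, "roll": 0, "claw": -0.9},
  {"dx": 0, "dy": 0, "dz": 0.08, "roll": 0, "claw": -0.9},
  {"dx": 0, "dy": 0, "dz": 0.12, "roll": 0, "claw": -0.9},
  {"dx": 0, "dy": 0, "dz": 0.12, "roll": 0, "claw": -0.9},
  {"dx": 0, "dy": 0, "dz": 0.12, "roll": 0, "claw": -0.9},
])

```text
clock: 5.15
tcp_pos: [0.3723, -0.2721, 0.052]
orientation: [0.001, 0.71, 0.705, 0.001]
wrist_force: [5.7, 0.0, -2.7]
finger_gap: 0.0107
grip_force: 34.1
```

send_rows([
  {"dx": 0, "dy": 0, "dz": 0.04, "roll": 0, "claw": -0.9},
  {"dx": 0, "dy": 0, "dz": 0.08, "roll": 0, "claw": -0.9},
  {"dx": 0, "dy": 0, "dz": 0.12, "roll": 0, "claw": -0.9},
  {"dx": 0, "dy": 0, "dz": 0.12, "roll": 0, "claw": -0.9},
  {"dx": 0, "dy": 0, "dz": 0.12, "roll": 0, "claw": -0.9},
])

```text
clock: 5.78
tcp_pos: [0.3724, -0.2719, 0.0536]
orientation: [0.001, 0.71, 0.705, 0.001]
wrist_force: [9.0, -3.4, -16.0]
finger_gap: 0.0104
grip_force: 34.2
```

send_rows([
  {"dx": 0, "dy": 0, "dz": 0.04, "roll": 0, "claw": -0.9},
  {"dx": 0, "dy": 0, "dz": 0.08, "roll": 0, "claw": -0.9},
  {"dx": 0, "dy": 0, "dz": 0.08, "roll": 0, "claw": -0.9},
  {"dx": 0, "dy": 0, "dz": 0.08, "roll": 0, "claw": -0.9},
  {"dx": 0, "dy": 0, "dz": 0.08, "roll": 0, "claw": -0.9},
])

```text
clock: 6.4
tcp_pos: [0.3723, -0.2719, 0.0544]
orientation: [0.0, 0.71, 0.705, 0.001]
wrist_force: [13.7, -7.2, -27.6]
finger_gap: 0.0107
grip_force: 34.2
```

The force climbed to 27 N while the bar stopped at about 14 mm, so the cover is caught. Lower it and let go.

send_rows([
  {"dx": 0, "dy": 0, "dz": -0.2, "roll": 0, "claw": -0.9},
  {"dx": 0, "dy": 0, "dz": -0.4, "roll": 0, "claw": -0.9},
  {"dx": 0, "dy": 0, "dz": -0.6, "roll": 0, "claw": -0.9},
  {"dx": 0, "dy": 0, "dz": -0.72, "roll": 0, "claw": -0.9},
  {"dx": 0, "dy": 0, "dz": -0.72, "roll": 0, "claw": -0.9},
])

```text
clock: 7.02
tcp_pos: [0.3721, -0.2721, 0.0399]
orientation: [0.001, 0.71, 0.704, 0.0]
wrist_force: [3.8, 1.7, 6.8]
finger_gap: 0.0103
grip_force: 37.7
```

send_rows([
  {"dx": 0, "dy": 0, "dz": 0, "roll": 0, "claw": 0.1},
  {"dx": 0, "dy": 0, "dz": 0, "roll": 0, "claw": 0.1},
  {"dx": 0, "dy": 0, "dz": 0, "roll": 0, "claw": 0.1},
  {"dx": 0, "dy": 0, "dz": 0, "roll": 0, "claw": 0.1},
  {"dx": 0, "dy": 0, "dz": 0, "roll": 0, "claw": 0.1},
])

```text
clock: 7.65
tcp_pos: [0.3709, -0.2713, 0.0387]
orientation: [-0.0, 0.71, 0.704, -0.0]
wrist_force: [-0.2, 0.0, 0.7]
finger_gap: 0.0469
grip_force: 0.0
```

send_rows([
  {"dx": 0, "dy": 0, "dz": 1.0, "roll": 0, "claw": 0.1},
  {"dx": 0, "dy": 0, "dz": 2.0, "roll": 0, "claw": 0.1},
  {"dx": 0, "dy": 0, "dz": 3.5, "roll": 0, "claw": 0.1},
  {"dx": 0, "dy": 0, "dz": 5.0, "roll": 0, "claw": 0.1},
  {"dx": 0, "dy": 0, "dz": 6.0, "roll": 0, "claw": 0.1},
])

```text
clock: 8.28
tcp_pos: [0.3714, -0.2718, 0.1907]
orientation: [0.001, 0.71, 0.704, -0.0]
wrist_force: [0.9, -0.1, -0.8]
finger_gap: 0.0466
grip_force: 0.0
```

send_rows([
  {"dx": 0.8, "dy": 1.0, "dz": 0, "roll": 1.2, "claw": 0.1},
  {"dx": 1.6, "dy": 2.0, "dz": 0, "roll": 2.4, "claw": 0.1},
  {"dx": 2.4, "dy": 3.0, "dz": 0, "roll": 3.6, "claw": 0.1},
  {"dx": 3.2, "dy": 4.0, "dz": 0, "roll": 4.8, "claw": 0.1},
  {"dx": 4.0, "dy": 4.9, "dz": 0, "roll": 6.0, "claw": 0.1},
])

```text
clock: 8.9
tcp_pos: [0.4715, -0.1479, 0.1888]
orientation: [-0.0, 0.359, 0.933, -0.0]
wrist_force: [-0.1, -0.6, -0.4]
finger_gap: 0.0472
grip_force: 0.0
```

send_rows([
  {"dx": 0, "dy": 0, "dz": 0, "roll": 1.2, "claw": 0.1},
  {"dx": 0, "dy": 0, "dz": 0, "roll": 2.4, "claw": 0.1},
  {"dx": 0, "dy": 0, "dz": -0.5, "roll": 3.6, "claw": 0.1},
  {"dx": 0, "dy": 0, "dz": -1.0, "roll": 4.8, "claw": 0.1},
  {"dx": 0, "dy": 0, "dz": -1.4, "roll": 5.25, "claw": 0.1},
])

```text
clock: 9.52
tcp_pos: [0.4708, -0.1488, 0.1532]
orientation: [-0.0, 0.002, 1.0, 0.0]
wrist_force: [-0.5, 0.3, 0.4]
finger_gap: 0.0473
grip_force: 0.0
```

```bash
python3 - <<'E'
from h import *
t=dict(np.load('pics/top0.npz'));s=dict(np.load('pics/scene0.npz'))
print('top face',[onz(t,u,261.5,.084).round(4) for u in(258.5,264.5)], onz(t,266.5,261.5,.066).round(4))
print('exp scene',[proj(s,(.472,y,.084)) for y in(-.156,-.144)])
g=s['image'].max(2)
for r in range(205,240): print(r,''.join('#' if v<30 else '+' if v<50 else '.' for v in g[r,255:290]))
st=get_state();print(st['tcp_pos'],st['orientation'])
w=snap('wrist','wrist1');print([proj(w,(.472,-.150,z)) for z in(.064,.084)])
E
```

```text
top face [array([ 0.4726, -0.144 ,  0.084 ]), array([ 0.473 , -0.1546,  0.084 ])] [ 0.4735 -0.1556  0.066 ]
exp scene [(np.float64(273.38749351345734), np.float64(217.56839475927703)), (np.float64(269.042916229879), np.float64(215.36365865582866))]
205 ...................................
206 ...................................
207 ...................................
208 ...................................
209 ...................................
210 ...................................
211 ...................................
212 ...................................
213 ...................................
214 ...................................
215 ...................................
216 ...................................
217 ...................................
218 ...................................
219 ...................................
220 ...................................
221 ...................................
222 ...................................
223 ...................................
224 ...................................
225 ...................................
226 ...................................
227 ...................................
228 ...................................
229 ...................................
230 ...................................
231 ...................................
232 ...................................
233 ...................................
234 ...................................
235 ...................................
236 ...................................
237 ...................................
238 ...................................
239 ...................................
[ 0.47080608 -0.14876211  0.15322868] [-2.76863775e-04  2.26801672e-03  9.99997375e-01  1.74087953e-04]
[(np.float64(315.93170215991415), np.float64(242.30268385644027)), (np.float64(315.55181988904366), np.float64(253.44196727420206))]
```

View pics/wrist1.png

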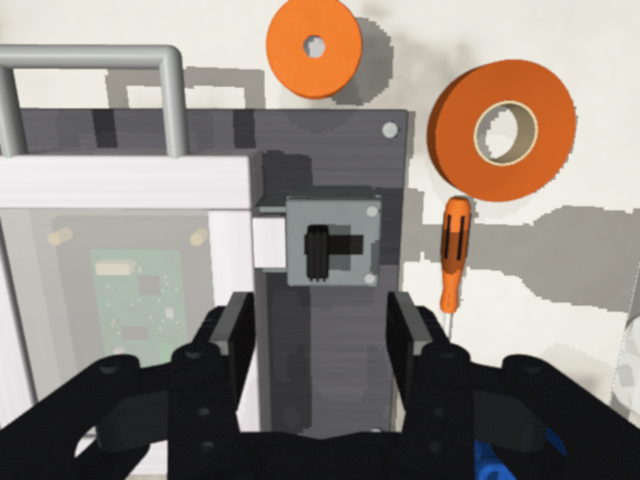

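Tab is at (317,252), within 2 px of the prediction, and the slot runs to +y (right). The fingers are centred on it, so I descend to just above the housing top.

send_rows([
  {"dx": 0.05, "dy": 0, "dz": -0.8, "roll": 0, "claw": -0.3},
  {"dx": 0.05, "dy": 0, "dz": -1.6, "roll": 0, "claw": -0.3},
  {"dx": 0.05, "dy": 0, "dz": -2.4, "roll": 0, "claw": -0.3},
  {"dx": 0.05, "dy": 0, "dz": -3.0, "roll": 0, "claw": -0.3},
  {"dx": 0.05, "dy": 0, "dz": -3.35, "roll": 0, "claw": -0.3},
])

```text
clock: 10.2
tcp_pos: [0.4721, -0.1488, 0.0694]
orientation: [-0.0, 0.004, 1.0, 0.0]
wrist_force: [-0.4, -0.2, -0.3]
finger_gap: 0.0304
grip_force: 0.0
```

send_rows([
  {"dx": 0, "dy": 0, "dz": 0, "roll": 0, "claw": -0.5},
  {"dx": 0, "dy": 0, "dz": 0, "roll": 0, "claw": -0.9},
  {"dx": 0, "dy": 0, "dz": 0, "roll": 0, "claw": -0.9},
  {"dx": 0, "dy": 0, "dz": 0, "roll": 0, "claw": -0.9},
  {"dx": 0, "dy": 0, "dz": 0, "roll": 0, "claw": -0.9},
], grip_force=30)

```text
clock: 10.82
tcp_pos: [0.4725, -0.1494, 0.0705]
orientation: [0.0, 0.004, 1.0, -0.0]
wrist_force: [-1.3, -3.5, 0.5]
finger_gap: 0.0113
grip_force: 33.9
```

Pinched the tab (gap 11 mm). Slide it +y by 14 mm, plus a little for compliance.

send_rows([
  {"dx": 0, "dy": 0.12, "dz": 0, "roll": 0, "claw": -0.9},
  {"dx": 0, "dy": 0.24, "dz": 0, "roll": 0, "claw": -0.9},
  {"dx": 0, "dy": 0.36, "dz": 0, "roll": 0, "claw": -0.9},
  {"dx": 0, "dy": 0.48, "dz": 0, "roll": 0, "claw": -0.9},
  {"dx": 0, "dy": 0.6, "dz": 0, "roll": 0, "claw": -0.9},
])

```text
clock: 11.45
tcp_pos: [0.4727, -0.1361, 0.0705]
orientation: [-0.0, 0.004, 1.0, -0.003]
wrist_force: [-3.0, -14.8, 0.4]
finger_gap: 0.011
grip_force: 33.9
```

```bash
python3 - <<'E'
from h import *
st=get_state();print(st['tcp_pos'],st['wrist_force'],st['finger_gap'])
w=snap('wrist','wrist2');cv2.imwrite('pics/w2.png',w['image'][150:350,200:450])
E
```

```text
[ 0.47265783 -0.1361206   0.07047979] [ -2.95179828 -14.80475504   0.42514343] 0.011038756561381317
```

View pics/w2.png

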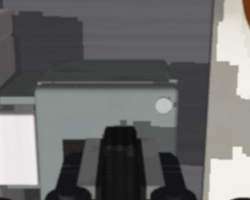

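The tab moved 13.3 mm and stopped with 15 N; the picture shows the slot open to its left, around (75,150). Let go, rise and return to the bar.

send_rows([
  {"dx": 0, "dy": 0, "dz": 0, "roll": 0, "claw": -0.2},
  {"dx": 0, "dy": 0, "dz": 0, "roll": 0, "claw": -0.2},
  {"dx": 0, "dy": 0, "dz": 0.5, "roll": 0, "claw": -0.2},
  {"dx": 0, "dy": 0, "dz": 2.0, "roll": 0, "claw": -0.2},
  {"dx": 0, "dy": 0, "dz": 4.0, "roll": 0, "claw": 0.1},
])

```text
clock: 12.12
tcp_pos: [0.4714, -0.1332, 0.1708]
orientation: [-0.001, 0.004, 1.0, 0.001]
wrist_force: [1.5, -0.3, -0.5]
finger_gap: 0.0473
grip_force: 0.0
```

send_rows([
  {"dx": -0.8, "dy": -1.1, "dz": 0, "roll": -1.2, "claw": 0.1},
  {"dx": -1.6, "dy": -2.2, "dz": 0, "roll": -2.4, "claw": 0.1},
  {"dx": -2.4, "dy": -3.3, "dz": 0, "roll": -3.6, "claw": 0.1},
  {"dx": -3.2, "dy": -4.4, "dz": 0, "roll": -4.8, "claw": 0.1},
  {"dx": -4.06, "dy": -5.5, "dz": 0, "roll": -6.0, "claw": 0.1},
])

```text
clock: 12.75
tcp_pos: [0.3704, -0.272, 0.171]
orientation: [0.001, 0.412, 0.911, 0.0]
wrist_force: [0.6, -0.0, 0.0]
finger_gap: 0.0469
grip_force: 0.0
```

send_rows([
  {"dx": 0, "dy": 0, "dz": 0, "roll": -1.2, "claw": 0.1},
  {"dx": 0, "dy": 0, "dz": 0, "roll": -2.4, "claw": 0.1},
  {"dx": 0, "dy": 0, "dz": 0, "roll": -3.6, "claw": 0.1},
  {"dx": 0, "dy": 0, "dz": 0, "roll": -4.8, "claw": 0.1},
  {"dx": 0, "dy": 0, "dz": 0, "roll": -5.25, "claw": 0.1},
])

```text
clock: 13.38
tcp_pos: [0.371, -0.2712, 0.1708]
orientation: [0.0, 0.711, 0.704, 0.0]
wrist_force: [-0.7, -0.0, -0.6]
finger_gap: 0.0474
grip_force: 0.0
```

send_rows([
  {"dx": 0.05, "dy": 0, "dz": -1.5, "roll": 0, "claw": 0.1},
  {"dx": 0.05, "dy": 0, "dz": -3.0, "roll": 0, "claw": 0.1},
  {"dx": 0.05, "dy": 0, "dz": -4.2, "roll": 0, "claw": 0.1},
  {"dx": 0.05, "dy": 0, "dz": -5.0, "roll": 0, "claw": 0.1},
  {"dx": 0.05, "dy": 0, "dz": -5.32, "roll": 0, "claw": 0.1},
])

```text
clock: 14.0
tcp_pos: [0.3718, -0.2707, 0.0365]
orientation: [-0.001, 0.71, 0.705, 0.0]
wrist_force: [0.3, 0.4, 0.9]
finger_gap: 0.0468
grip_force: 0.0
```

send_rows([
  {"dx": 0, "dy": 0, "dz": 0, "roll": 0, "claw": -0.4},
  {"dx": 0, "dy": 0, "dz": 0, "roll": 0, "claw": -0.9},
  {"dx": 0, "dy": 0, "dz": 0, "roll": 0, "claw": -0.9},
  {"dx": 0, "dy": 0, "dz": 0, "roll": 0, "claw": -0.9},
  {"dx": 0, "dy": 0, "dz": 0, "roll": 0, "claw": -0.9},
], grip_force=35)

```text
clock: 14.62
tcp_pos: [0.3722, -0.272, 0.038]
orientation: [0.001, 0.71, 0.704, -0.0]
wrist_force: [-3.1, -0.4, 5.9]
finger_gap: 0.0107
grip_force: 34.3
```

send_rows([
  {"dx": 0, "dy": 0, "dz": 0.16, "roll": 0, "claw": -0.9},
  {"dx": 0.01, "dy": 0, "dz": 0.32, "roll": 0, "claw": -0.9},
  {"dx": 0.02, "dy": 0, "dz": 0.48, "roll": 0, "claw": -0.9},
  {"dx": 0.03, "dy": 0, "dz": 0.64, "roll": 0, "claw": -0.9},
  {"dx": 0.03, "dy": 0, "dz": 0.76, "roll": 0, "claw": -0.9},
])

```text
clock: 15.25
tcp_pos: [0.3727, -0.2718, 0.0563]
orientation: [0.0, 0.71, 0.704, -0.0]
wrist_force: [-2.0, -5.1, -2.4]
finger_gap: 0.0107
grip_force: 34.1
```

The cover rose 18 mm with only 2 N, so it is free. Follow the arc.

send_rows([
  {"dx": 0.05, "dy": 0, "dz": 0.54, "roll": 0, "claw": -0.9},
  {"dx": 0.13, "dy": 0, "dz": 1.08, "roll": 0, "claw": -0.9},
  {"dx": 0.23, "dy": 0, "dz": 1.61, "roll": 0, "claw": -0.9},
  {"dx": 0.37, "dy": 0, "dz": 2.14, "roll": 0, "claw": -0.9},
  {"dx": 0.52, "dy": 0, "dz": 2.66, "roll": 0, "claw": -0.9},
])

```text
clock: 15.88
tcp_pos: [0.3852, -0.2719, 0.1231]
orientation: [-0.0, 0.71, 0.704, -0.001]
wrist_force: [-2.9, -6.4, -1.5]
finger_gap: 0.0105
grip_force: 34.0
```

send_rows([
  {"dx": 0.18, "dy": 0, "dz": 0.51, "roll": 0, "claw": -0.9},
  {"dx": 0.39, "dy": 0, "dz": 1.01, "roll": 0, "claw": -0.9},
  {"dx": 0.63, "dy": 0, "dz": 1.5, "roll": 0, "claw": -0.9},
  {"dx": 0.89, "dy": 0, "dz": 1.98, "roll": 0, "claw": -0.9},
  {"dx": 1.17, "dy": 0, "dz": 2.45, "roll": 0, "claw": -0.9},
])

```text
clock: 16.5
tcp_pos: [0.413, -0.272, 0.1845]
orientation: [-0.001, 0.71, 0.704, -0.002]
wrist_force: [-9.1, -7.0, 3.0]
finger_gap: 0.0105
grip_force: 34.0
```

send_rows([
  {"dx": 0.3, "dy": 0, "dz": 0.45, "roll": 0, "claw": -0.9},
  {"dx": 0.63, "dy": 0, "dz": 0.88, "roll": 0, "claw": -0.9},
  {"dx": 0.98, "dy": 0, "dz": 1.3, "roll": 0, "claw": -0.9},
  {"dx": 1.35, "dy": 0, "dz": 1.7, "roll": 0, "claw": -0.9},
  {"dx": 1.58, "dy": 0, "dz": 1.93, "roll": 0, "claw": -0.9},
])

```text
clock: 17.12
tcp_pos: [0.4515, -0.2724, 0.2342]
orientation: [-0.001, 0.71, 0.704, -0.003]
wrist_force: [-15.2, -6.1, 11.6]
finger_gap: 0.011
grip_force: 34.3
```

send_rows([
  {"dx": 0, "dy": 0, "dz": 0, "roll": 0, "claw": -0.9},
  {"dx": 0, "dy": 0, "dz": 0, "roll": 0, "claw": -0.9},
  {"dx": 0, "dy": 0, "dz": 0, "roll": 0, "claw": -0.9},
  {"dx": 0, "dy": 0, "dz": 0, "roll": 0, "claw": -0.9},
  {"dx": 0, "dy": 0, "dz": 0, "roll": 0, "claw": -0.9},
])

```text
clock: 17.75
tcp_pos: [0.4512, -0.2724, 0.234]
orientation: [-0.001, 0.71, 0.704, -0.003]
wrist_force: [-16.1, -5.4, 13.8]
finger_gap: 0.0108
grip_force: 34.5
```

```bash
python3 - <<'E'
from h import *
snap('scene','scene3')
st=get_state();print(st['tcp_pos'],st['wrist_force'],st['grip_force'],st['finger_gap'])
E
```

```text
[ 0.45125473 -0.27240827  0.23398024] [-15.7960283   -5.92064935  12.57890823] 34.50881481170654 0.01052169897614001
```

View pics/scene3.png

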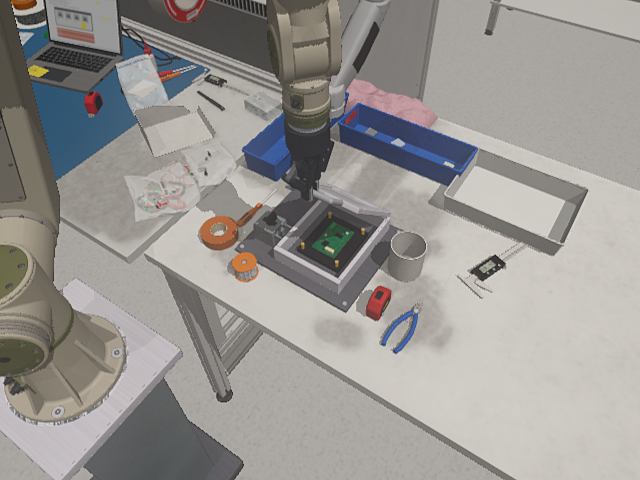

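The picture shows the cover standing open, about 45° by the bar's position, with the fingers on the bar at (312,190). The bystanders are where they were and the readings are steady, so I hand it in.

```bash
python3 -c "
from h import *
print(hand_in())"
```

```text
the job is handed in; nothing more can be done
None
```

The tug showed the cover was caught, so I let it down, slid the release tab to its stop, lifted the cover to about 0.8 rad (45 degrees, from the bar's position), and handed the job in with the gripper still holding it; no verdict was returned.

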